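# Lock a T-foot post into the optical rail's saddle

## Task

Take the square post out of its wooden parking block and set its T-foot lengthwise through the slot in the empty saddle on the optical rail. Press it down gently against the spring until it bottoms, give it a quarter turn, and let go so that the spring holds it locked and upright, with the foot square across the slot. Do not force anything, and leave the filters and the screwdriver alone.

Things in the scene. Friction and masses are not known exactly. Their poses are not given: they have to be found in the camera images.
- post: Loose dark steel post, 110 mm tall, about 0.2 kg, upright in the block. Origin: centre of the foot's underside; z up along the post. Foot: T-bar 28 mm long (x), 8 wide (y), 8 high (z 0-8). Neck: 7.4 mm round, z 8-40. Barrel: 18 mm square, z 40-110. A black thumbscrew, 12 mm across, sticks out of the +x face to x = 23 at z = 53: it shows how the hidden foot points. A half turn makes no difference.
- post_grip (a point): Point on the post's axis, 85 mm above the foot's underside (25 mm below the post's top): a good place to grip, fingers on the two y faces of the 18 mm square barrel.
- saddle: Fixed grey block on the rail with a bright top plate, 74 (x) x 64 (y) x 45 mm high; origin at the centre of its underside, z up, top face at z = 45 mm. Under the top plate two keeper bars leave the same 11 mm gap; each has a notch 13 mm wide and 3 mm deep in its underside for the foot when it lies along y. More than 30 N between post and saddle is too much.
- saddle_slot (a point): Centre of the slot at the saddle's top face, about 75 mm above the table; axes as the saddle's. The slot is 34 mm long along x (across the rail) and 11 mm wide (y), through the 6 mm top plate, sharp-edged.
- saddle_keeper (a point): Point on the slot's axis 19 mm below the top face: mean height of the keepers' undersides, below which the foot can turn (either way). The true height is set differently in each saddle, up to 5 mm higher or lower; it cannot be seen and must be felt. Turned higher up the foot jams. After the quarter turn the spring lifts it into the notches, foot's underside 5 mm below the true keeper undersides.
- saddle_stop (a point): Point on the slot's axis 29.5 mm below the top face: mean height of the foot's underside when the spring lifter is fully down, a hard stop; it shifts with the keepers (+-5 mm). The foot can turn only in the last 2.5 mm above the stop. The lifter pushes up with 3.6 N when first met, 11.5 mm above the stop, 6 N at the locked height (5.5 mm above) and 9 N at the stop. Unturned, it pops out.
- block: Fixed wooden parking block, 80 (x) x 60 (y) x 40 mm high; origin at the centre of its underside, z up. A pocket 35 mm (x) x 15 mm (y), 28 mm deep, loosely holds the foot of the post, whose x runs nearly along the block's x.
- rail: Fixed black optical rail on the table, 84 mm wide (x), 466 mm long (y), 30 mm high; origin at the centre of its underside. It carries the empty saddle, axes parallel to the rail's, and near its +y end (y = 190 mm) a second saddle, 70 mm above the table, with a round stub to 105 mm, not to be used.
- filter0: Loose filter in a black 50 x 50 x 5 mm frame, flat on the table; origin under its centre. Not to be moved.
- filter1: Second filter, the same size. Not to be moved.
- filter2: Third filter, the same size. Not to be moved.
- driver: Loose screwdriver, 160 mm, lying on the table. Not to be moved.
There are look-alikes about, which are no part of the job. Of the things that look like the block, the middle-sized one is meant.

How it is judged:
On the way, in this order (a step that is already met when the one before it is completed fails the run):
1. the post is lifted clear of the parking block (z of post in the frame of block above 0.045 m), for 0.1 s.
2. the foot is through the slot's top plate, lengthwise (z of post in the frame of saddle below 0.031 m and horizontal distance between post and saddle below 0.007 m and angle between the x axis of post and the x axis of saddle, either way round below 0.3 rad), for 0.1 s.
At the end, for the whole second after the job is handed in: The post stands in the saddle, its foot's underside more than 17 mm below the saddle's top face and within 7 mm of the slot's centre, the foot turned square to the slot (within 11 degrees), the post upright within 7 degrees, released and at rest (z of post in the frame of saddle below 0.028 m and horizontal distance between post and saddle below 0.007 m and angle between the x axis of post and the y axis of saddle, either way round below 0.2 rad and angle between post's own z axis and vertical below 0.12 rad and linear speed of post below 0.02 m/s); the robot touches nothing.
It fails at once if the post is forced against the saddle with more than 30 N (contact force between post and saddle above 30 N).
It fails at once if the robot strikes or pushes the saddle (contact force between the arm and saddle above 5 N).
It fails at once if a filter is moved (distance of any of filter0, filter1, filter2 from where it was at the start of the episode above 0.015 m).
It fails at once if the screwdriver is moved (distance of driver from where it was at the start of the episode above 0.015 m).
It also fails if it takes over 67 s, if anything falls off the work surface, if the arm or the gripper's body presses on something with over 40 N, if the wrist force passes 120 N, or if a joint passes its speed limit or range.

## Robot

A 7-joint arm with a two-finger parallel gripper is mounted at the origin on the work surface. World frame = base frame: x ahead of the robot, y to its left, z up, the work surface at z = 0. Lengths are in m, angles in rad, forces in N, time in s.
With the tool pointing down it reaches from about 0.425 to 0.875 m from the base axis. Payload 4.7 kg.
Tool frame: the origin (TCP) lies at the very end of the fingers, on their centre line; the grasp point (between the pads) lies 19 mm behind it; z points along the fingers, y is the line along which they close (so a half turn about z gives the same grasp; the last joint's range is limited). The gripper opens to 87 mm and grips with 3 to 60 N. Pads are 19 mm wide; open, the fingers measure 117 mm over their backs; the gripper's body (75 mm by 190 mm) begins 51 mm behind the grasp point.
Start: joints at [1.237, 0.321, -0.07, 1.45, 0.023, 1.371, -0.057], TCP at [0.222, -0.611, 0.223] pointing down, gripper open.
Joint ranges: [-2.86, 2.86], [-0.3, 2.09], [-1.38, 1.24], [0.06, 2.45], [-1.56, 4.7], [0.09, 2.05], [-2.69, 2.69]. Speed limits (rad/s): [2.57, 2.57, 3.14, 3.14, 3.14, 3.14, 3.14].

## Interface

Orientations are given as a rotation vector (axis times angle).
In Python, from bench import ctrl, vision gives the robot as it stands.
- The arm moves only by the tool jog_arm, never from a script. Its argument "increments" is a list of rows, each an object of numbers: "tx", "ty", "tz": the shift along the tool's x, y, z in mm; "wx", "wy", "wz": the turn, a rotation vector about the tool's x, y, z in rad; "gripper": the opening, from 0 (shut) to 1 (fully open). In form: [{"tx": .., "ty": .., "tz": .., "wx": .., "wy": .., "wz": .., "gripper": ..}, ...]. A call has exactly 5 rows; each row is the pose to reach, as a shift and turn from the pose commanded when the call began, along the tool's axes at that moment; what a row does not reach only later rows make up. A row lasts 1/12 s, in which the tool goes at most 41.7 mm and 7.16 degrees, less where a joint would pass 70% of its speed; a pose out of reach is approached as far as the arm can. A call with a gripper value outside its range is refused whole. The fingers move at their own pace and stop on an object; "grip_force" is the grip in N (left out, the last holds). Time passes only in rows, so rows that repeat a pose let the fingers close, or fill a call up. It gives the time, the measured TCP pose, the force, the opening and the grip force at its end, in the units of the state.
- ctrl.get_state(): the state, without advancing time (a new reading comes with each control period).
- vision.get_image(name): name is "scene" or "top"; returns a dict with "color" (480x640x3 uint8, blue, green, red), "fx", "fy", "cx", "cy" (pixels), "k1" (the pictures are not rectified: a ray, as slopes to the right and down, at radius r is drawn at 1 + k1 r^2 times it, then the intrinsics apply), "extrinsics" (4x4, takes a point from world to camera coordinates). Camera axes: x right, y down, z forward; pixel columns grow to the right and rows downward; lengths in m; the calibration is good to about 2 mm. A picture is of the moment at which its call begins. There is no depth.
- ctrl.close_job(): hands the job in; it is judged then, once.
Trained networks look in the newest picture that a camera, given by its name, has taken for a name from the list of things; names that differ only in an ending like _2 or _b are one class to them, and where a whole thing is asked for, a point or a joint stands for the part that bears it (a point fixed in the world has none). Each returns a list of dicts, best first, with "conf" (0 to 1); they miss things now and then, are a little off and sometimes report something else, mostly with a low value. They report only what shows in the picture. A call takes as long as a camera call. They do not tell look-alikes from the thing itself.
- vision.spot_in(camera, thing): "bbox" ([left, top, right, bottom] in pixels, round what is visible of it).
The state is a dict: "time": time; "joint_positions": joint angles; "qd": joint speeds; "joint_torque": joint torques, N m; "position": TCP position; "tool_rot": TCP orientation; "ft_force": force on the tool from outside, world axes, zero at the start; "torque": the same for the moment, N m; "grip_width": opening from 0.0 (shut) to 1.0 (fully open); "grip_force": force on a finger pad.
Only numpy, scipy, OpenCV 4.12 (cv2) and the standard library are available. Lean on these libraries where they do the work, as an engineer would, in place of code of your own. Each camera call takes 0.05 s, during which the arm holds its last target. There are 200 camera calls.

## Working session

There is one attempt and no reset: what is moved stays moved. The work goes in short steps, Python scripts to look and compute and a tool call to move; the robot and the scene stay as the last step left them, time stands still between calls to the robot, and variables do not carry over. Pictures are saved under pics/ and viewed, at most 10 in all, crops included, and the job is handed in when it is done.

Besides the shell and the picture viewer there is one more tool, called after "Emit:" by a JSON object that holds its "name" and its "arguments", one argument or row to a line. jog_arm: Moves the arm, as the interface text tells. Its arguments: {"type":"object","properties":{"increments":{"type":"array"},"grip_force":{"type":"number"}},"required":["increments"]}

```bash
ls; mkdir -p pics
python3 - <<'E'
from bench import ctrl, vision
import cv2, pickle
s=ctrl.get_state(); print({k:s[k] for k in('time','position','tool_rot','ft_force','torque','grip_width')})
for c in('scene','top'):
    im=vision.get_image(c); cv2.imwrite(f'pics/{c}0.png',im['color']); pickle.dump(im,open(f'{c}0.pkl','wb'))
    print(c,im['fx'],im['cx'],im['cy'],im['k1'],im['extrinsics'])
    for t in('post','saddle','block','rail','filter0','driver'):
        print(t,[([round(v) for v in d['bbox']],round(d['conf'],2)) for d in vision.spot_in(c,t)])
E
```

```text
pics
{'time': 0.0, 'position': array([ 0.22128854, -0.6106194 ,  0.22149989]), 'tool_rot': array([-3.09248444e+00, -5.43230301e-01,  7.20406298e-04]), 'ft_force': array([-0.37437953,  0.56095176,  0.86792128]), 'torque': array([ 0.02826409,  0.00267527, -0.02240981]), 'grip_width': 0.9962233864580878}
scene 453.7498145778726 309.6983459261691 237.44162515196248 -0.05609003673726165 [[-0.72531775  0.68841266  0.00147669  0.42801291]
 [ 0.42785548  0.45247075 -0.78243844 -0.12681237]
 [-0.53930869 -0.56688468 -0.62272619  1.13319694]
 [ 0.          0.          0.          1.        ]]
post [([297, 188, 313, 221], 0.59)]
saddle [([286, 290, 346, 354], 0.64)]
block [([285, 210, 330, 247], 0.84), ([235, 169, 297, 219], 0.74), ([339, 200, 369, 227], 0.57)]
rail []
filter0 [([425, 297, 459, 321], 0.78), ([472, 310, 515, 345], 0.6), ([376, 269, 411, 296], 0.59)]
driver [([196, 183, 206, 214], 0.8)]
top 488.45505102111645 328.8975899968916 247.22322716176683 -0.13493061549088847 [[-0.00630472 -0.99975452 -0.02124019 -0.05080418]
 [-0.99334904  0.00870356 -0.1148126   0.53541346]
 [ 0.11496928  0.02037506 -0.99316007  0.98168041]
 [ 0.          0.          0.          1.        ]]
post [([371, 276, 389, 295], 0.44)]
saddle [([250, 174, 292, 220], 0.91), ([357, 265, 399, 309], 0.15)]
block [([428, 266, 483, 327], 0.98), ([357, 266, 398, 311], 0.97), ([357, 330, 381, 362], 0.92), ([377, 278, 387, 293], 0.45)]
rail [([144, 156, 366, 262], 0.61)]
filter0 [([174, 302, 200, 329], 0.96), ([215, 291, 241, 315], 0.94), ([264, 285, 290, 309], 0.65)]
driver []
```

Run:
```python
import cv2
a=cv2.imread('pics/top0.png')[150:370,140:500]; cv2.imwrite('pics/t0c.png',cv2.resize(a,None,fx=2.2,fy=2.2,interpolation=3))
a=cv2.imread('pics/scene0.png')[150:370,180:500]; cv2.imwrite('pics/s0c.png',cv2.resize(a,None,fx=2.5,fy=2.5,interpolation=3))
```

```text
(no output)
```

View pics/t0c.png

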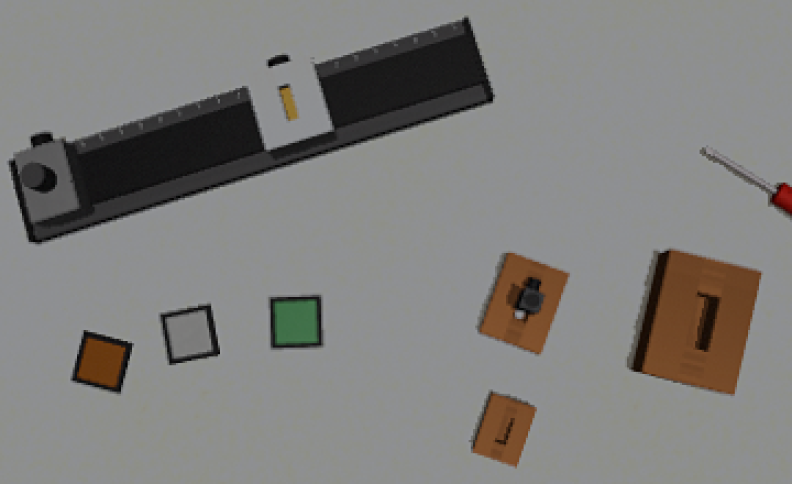

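View pics/s0c.png

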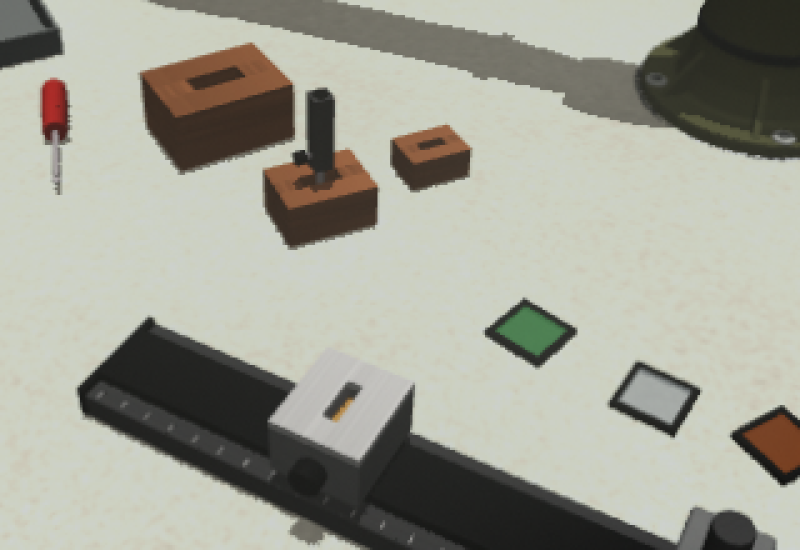

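The top view shows the rail at upper left with the bright saddle, slot at crop (289,103). The middle block with the post is at crop (525,302), with the thumbscrew up at (533,284), and the filters are at lower left. Next I'll rectify the planes that matter to metric images and measure there.

```bash
cat > h.py <<'E'
import numpy as np, cv2, pickle
def proj(im,P):
    P=np.atleast_2d(P); E=im['extrinsics']; c=P@E[:3,:3].T+E[:3,3]
    u=c[:,:2]/c[:,2:]; u=u*(1+im['k1']*(u**2).sum(1,keepdims=True))
    return u*[im['fx'],im['fy']]+[im['cx'],im['cy']]
def back(im,px,z):
    u0=(np.array(px,float)-[im['cx'],im['cy']])/[im['fx'],im['fy']]; u=u0.copy()
    for _ in range(20): u=u0/(1+im['k1']*(u@u))
    E=im['extrinsics']; R=E[:3,:3]; o=-R.T@E[:3,3]; d=R.T@np.append(u,1)
    return o+d*(z-o[2])/d[2]
def rect(im,c,z,half=.06,res=.0005):
    # rows: +x up ; cols: +y left  (like top camera)
    n=int(2*half/res); r,q=np.mgrid[:n,:n]
    P=np.stack([c[0]+half-r*res,c[1]+half-q*res,np.full(r.shape,z)],-1).reshape(-1,3)
    m=proj(im,P).reshape(n,n,2).astype(np.float32)
    return cv2.remap(im['color'],m[...,0],m[...,1],cv2.INTER_CUBIC)
E
python3 - <<'E'
from h import *
T=pickle.load(open('top0.pkl','rb'));S=pickle.load(open('scene0.pkl','rb'))
print('saddle',back(T,(140+290/2.2,150+105/2.2),.075),back(S,(180+342/2.5,150+402/2.5),.075))
print('post top',back(T,(140+532/2.2,150+298/2.2),.122),back(S,(180+320/2.5,150+95/2.5),.122))
sc=back(T,(140+290/2.2,150+105/2.2),.075); pc=back(T,(140+532/2.2,150+298/2.2),.122)
for n,im in(('T',T),('S',S)):
    g=rect(im,sc,.075); m=(g.min(2)>(150 if n=='T' else 170)).astype(np.uint8)
    c=max(cv2.findContours(m,0,2)[0],key=cv2.contourArea); (u,v),wh,a=cv2.minAreaRect(c)
    print(n,'saddle rect',sc[0]+.06-v*.0005,sc[1]+.06-u*.0005,np.array(wh)*.5,a)
mos=[np.hstack([rect(im,sc,.075),rect(im,pc,.122),rect(im,pc,.04)]) for im in(T,S)]
cv2.imwrite('pics/mos.png',cv2.resize(np.vstack(mos),(792,528),interpolation=3)); print(sc,pc)
E
```

```text
saddle [0.63123769 0.05864331 0.075     ] [0.63485255 0.06311442 0.075     ]
post top [ 0.45171851 -0.15503571  0.122     ] [ 0.45077488 -0.15195813  0.122     ]
T saddle rect 0.6692376911440754 0.0673933099029073 [1.  4.5] 90.0
S saddle rect 0.6242376911440755 0.0588933099029073 [105.  119.5] 90.0
[0.63123769 0.05864331 0.075     ] [ 0.45171851 -0.15503571  0.122     ]
```

View pics/mos.png

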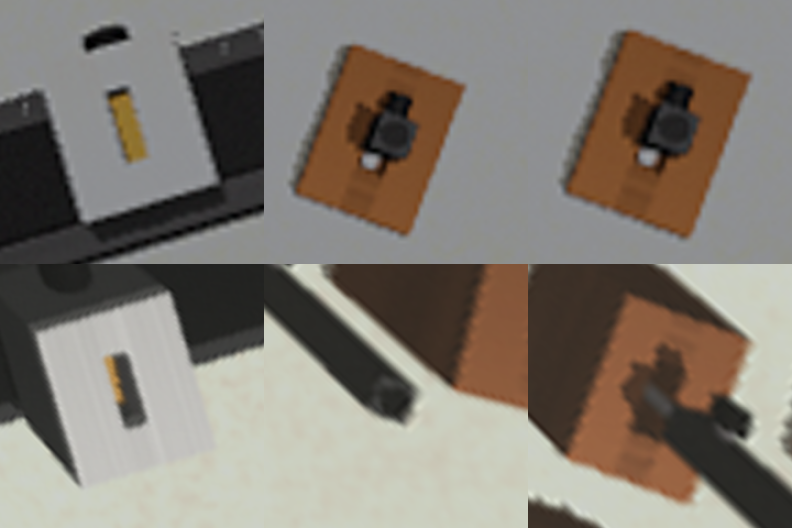

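Run:
```python
from h import *
T=pickle.load(open('top0.pkl','rb'));S=pickle.load(open('scene0.pkl','rb'))
sc=np.array([0.63123769,0.05864331]);pc=np.array([0.45171851,-0.15503571])
print('screw S',back(S,(180+299/2.5,150+157/2.5),.065))
w=lambda c,u,v,off=0:np.array([c[0]+.06-v/2200,c[1]+.06-(u-off)/2200])
p=w(pc,681,86,528); px=proj(T,[*p,.04])[0]; print('screw T',back(T,px,.065))
# rail edges from the top picture's Hough lines in a rectified z=.03 image
g=cv2.cvtColor(rect(T,(.63,.06),.03,.24,.001),6)
L=cv2.HoughLinesP(cv2.Canny(g,50,150),1,np.pi/720,60,minLineLength=120,maxLineGap=15)[:,0]
print('rail',[(l.tolist(),round(float(np.degrees(np.arctan2(l[1]-l[3],l[2]-l[0]))),2)) for l in L])
# slot colours
for n,im,t in(('T',T,0),('S',S,0)):
    G=rect(im,(.634,.061),.075,.03,.00025); h=cv2.cvtColor(G,40)
    gr=cv2.cvtColor(G,6); m=((gr<(110 if n=='T' else 140))|(h[...,1]>90)).astype(np.uint8)
    c=[k for k in cv2.findContours(m,0,2)[0] if cv2.pointPolygonTest(k,(120,120),False)>=0]
    for k in c:
        (u,v),wh,a=cv2.minAreaRect(k);print(n,'slot',.634+.03-v*.00025,.061+.03-u*.00025,np.array(wh)*.25,a)
G=np.hstack([cv2.resize(rect(T,(.4515,-.154),.122,.03,.00025),(400,400)),cv2.resize(rect(S,(.4515,-.154),.122,.03,.00025),(400,400))]);cv2.imwrite('pics/post.png',G)
```

```text
screw S [ 0.46658382 -0.16041818  0.065     ]
screw T [ 0.47127235 -0.16234258  0.065     ]
rail [([1, 353, 430, 222], 16.98), ([43, 323, 218, 270], 16.85), ([0, 356, 428, 227], 16.77), ([16, 276, 196, 222], 16.7), ([258, 189, 406, 144], 16.91), ([12, 263, 188, 209], 17.06), ([261, 203, 410, 157], 17.16), ([144, 293, 425, 206], 17.2), ([242, 264, 426, 207], 17.21), ([63, 248, 190, 209], 17.07), ([2, 352, 294, 263], 16.95), ([16, 277, 194, 223], 16.88)]
T slot 0.6349737854003906 0.061826862335205075 [34.14488983 11.78859234] 75.31121826171875
S slot 0.6338156852722169 0.06157370948791503 [34.59956741 11.42354298] 73.37924194335938
```

View pics/post.png

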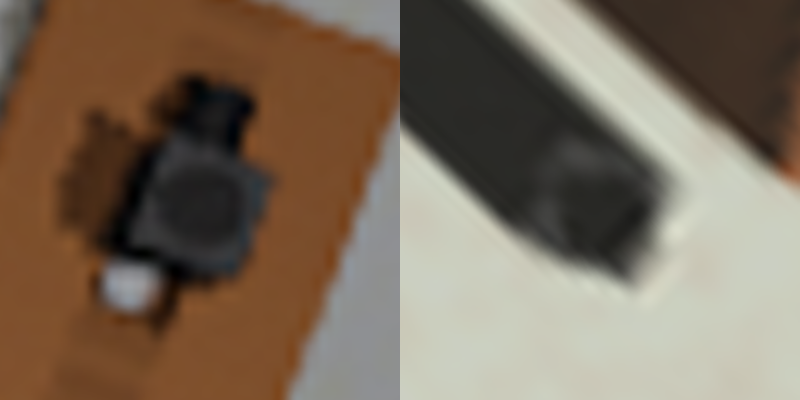

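Post top is at about (0.451, −0.154) with yaw about −17° and the screw toward +x. The slot is at (0.6344, 0.0617) with yaw +17.0° from the rail edges.

```bash
cat >> h.py <<'E'
from scipy.spatial.transform import Rotation as Ro
def go(x,y,z,yaw):
    from bench import ctrl
    s=ctrl.get_state(); a=np.radians(yaw); c,d=np.cos(a),np.sin(a)
    Rt=Ro.from_matrix(np.array([[c,d,0],[d,-c,0],[0,0,-1]])); R0=Ro.from_rotvec(s['tool_rot'])
    t=R0.inv().apply(np.array([x,y,z])-s['position'])*1000; w=(R0.inv()*Rt).as_rotvec()
    X=R0.as_matrix(); print('t',round(s['time'],2),'pos',s['position'].round(4),'yaw',np.degrees(np.arctan2(X[1,0],X[0,0])).round(2),'tilt',X[:2,2].round(4),'F',s['ft_force'].round(2),'M',s['torque'].round(3),'grip',round(s['grip_width'],3),round(float(np.max(s['grip_force'])),1))
    print('t mm',t.round(1),'w',w.round(4))
E
python3 -c "
from h import *
go(.451,-.154,.175,-17)"
```

```text
t 0.7 pos [ 0.2215 -0.6111  0.2226] yaw 19.93 tilt [ 0.     -0.0002] F [ 0.06 -0.07  0.12] M [ 0.023 -0.026 -0.028] grip 1.001 0.0
t mm [ 371.5 -351.5   47.6] w [ 2.000e-04 -0.000e+00  6.445e-01]
```

Emit:
{"name": "jog_arm", "arguments": {
  "increments": [
    {"tx": 29,"ty": -27,"tz": 0,"wz": 0.12,"gripper": 0.6},
    {"tx": 58,"ty": -55,"tz": 0,"wz": 0.24,"gripper": 0.6},
    {"tx": 87,"ty": -82,"tz": 0,"wz": 0.36,"gripper": 0.6},
    {"tx": 116,"ty": -110,"tz": 0,"wz": 0.48,"gripper": 0.6},
    {"tx": 145,"ty": -137,"tz": 0,"wz": 0.6,"gripper": 0.6}
  ]
}}

```text
validation failed for argument at $.in...
```

```bash
python3 -c "
from h import *
go(.451,-.154,.175,-17)"
```

```text
t 0.7 pos [ 0.2215 -0.6111  0.2226] yaw 19.93 tilt [ 0.     -0.0002] F [ 0.06 -0.07  0.12] M [ 0.023 -0.026 -0.028] grip 1.001 0.0
t mm [ 371.5 -351.5   47.6] w [ 2.000e-04 -0.000e+00  6.445e-01]
```

Emit:
{"name": "jog_arm", "arguments": {
  "increments": [
    {"tx": 29,"ty": -27,"tz": 0,"wx": 0,"wy": 0,"wz": 0.12,"gripper": 0.6},
    {"tx": 58,"ty": -55,"tz": 0,"wx": 0,"wy": 0,"wz": 0.24,"gripper": 0.6},
    {"tx": 87,"ty": -82,"tz": 0,"wx": 0,"wy": 0,"wz": 0.36,"gripper": 0.6},
    {"tx": 116,"ty": -110,"tz": 0,"wx": 0,"wy": 0,"wz": 0.48,"gripper": 0.6},
    {"tx": 145,"ty": -137,"tz": 0,"wx": 0,"wy": 0,"wz": 0.6,"gripper": 0.6}
  ]
}}

```text
time: 1.12
position: [0.3117, -0.4311, 0.2227]
tool_rot: [3.115, -0.404, 0.0]
ft_force: [1.0, -1.3, -0.1]
grip_width: 0.704
grip_force: 0.0
```

```bash
python3 -c "
from h import *
go(.451,-.154,.175,-17)"
```

```text
t 1.12 pos [ 0.3117 -0.4311  0.2227] yaw -14.79 tilt [ 0.0002 -0.0004] F [ 0.96 -1.26 -0.09] M [ 0.062 -0.118 -0.054] grip 0.704 0.0
t mm [  64.  -303.5   47.6] w [ 0.0003 -0.0003  0.0386]
```

Emit:
{"name": "jog_arm", "arguments": {
  "increments": [
    {"tx": 8,"ty": -39,"tz": 0,"wx": 0,"wy": 0,"wz": 0.04,"gripper": 0.6},
    {"tx": 16,"ty": -78,"tz": 0,"wx": 0,"wy": 0,"wz": 0.04,"gripper": 0.6},
    {"tx": 25,"ty": -118,"tz": 0,"wx": 0,"wy": 0,"wz": 0.04,"gripper": 0.6},
    {"tx": 33,"ty": -157,"tz": 0,"wx": 0,"wy": 0,"wz": 0.04,"gripper": 0.6},
    {"tx": 42,"ty": -197,"tz": 0,"wx": 0,"wy": 0,"wz": 0.04,"gripper": 0.6}
  ]
}}

```text
time: 1.53
position: [0.4013, -0.251, 0.223]
tool_rot: [3.107, -0.457, 0.001]
ft_force: [1.4, -1.0, 0.0]
grip_width: 0.605
grip_force: 0.0
```

```bash
python3 -c "
from h import *
go(.451,-.154,.165,-17)"
```

```text
t 1.53 pos [ 0.4013 -0.251   0.223 ] yaw -16.75 tilt [ 0.0005 -0.0011] F [ 1.38 -1.01  0.01] M [ 0.051 -0.047 -0.026] grip 0.605 0.0
t mm [  19.6 -107.2   57.9] w [ 0.0009 -0.0008  0.0044]
```

Emit:
{"name": "jog_arm", "arguments": {
  "increments": [
    {"tx": 7,"ty": -38,"tz": 5,"wx": 0.001,"wy": -0.001,"wz": 0.004,"gripper": 0.6},
    {"tx": 14,"ty": -76,"tz": 20,"wx": 0.001,"wy": -0.001,"wz": 0.004,"gripper": 0.6},
    {"tx": 19.6,"ty": -107,"tz": 40,"wx": 0.001,"wy": -0.001,"wz": 0.004,"gripper": 0.6},
    {"tx": 19.6,"ty": -107,"tz": 58,"wx": 0.001,"wy": -0.001,"wz": 0.004,"gripper": 0.6},
    {"tx": 19.6,"ty": -107,"tz": 58,"wx": 0.001,"wy": -0.001,"wz": 0.004,"gripper": 0.6}
  ]
}}

```text
time: 1.95
position: [0.4489, -0.153, 0.1616]
tool_rot: [-3.106, 0.455, 0.01]
ft_force: [-0.5, -0.1, -0.2]
grip_width: 0.601
grip_force: 0.0
```

```bash
python3 -c "
from h import *
from bench import vision
go(.451,-.154,.078,-17)
for c in('top','scene'):
    im=vision.get_image(c); 
    q=[]
    for x,y,z in((.451,-.154,.122),): q.append(proj(im,[x,y,z])[0])
    a=im['color'][max(0,int(q[0][1])-60):,max(0,int(q[0][0])-60):][:120,:120]; cv2.imwrite('pics/g_%s.png'%c,a)
cv2.imwrite('pics/g.png',cv2.resize(np.hstack([cv2.imread('pics/g_top.png'),cv2.imread('pics/g_scene.png')]),(800,400)))
"
```

```text
t 1.95 pos [ 0.4489 -0.153   0.1616] yaw -16.68 tilt [-0.0058  0.0033] F [-0.52 -0.06 -0.2 ] M [-0.014  0.089  0.013] grip 0.601 0.0
t mm [ 2.8  0.5 83.5] w [-0.0014  0.0065  0.0057]
```

View pics/g.png

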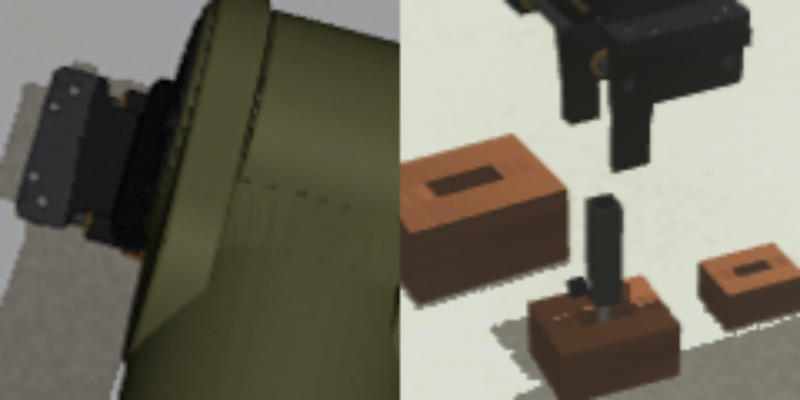

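The fingers straddle the post: scene crop shows the fingertips at (580,120) and (630,168), with the post top at (604,200). I'll descend.

Emit:
{"name": "jog_arm", "arguments": {
  "increments": [
    {"tx": 1,"ty": 0,"tz": 20,"wx": 0,"wy": 0,"wz": 0,"gripper": 0.5},
    {"tx": 1.5,"ty": 0,"tz": 45,"wx": 0,"wy": 0,"wz": 0,"gripper": 0.5},
    {"tx": 1.5,"ty": 0,"tz": 70,"wx": 0,"wy": 0,"wz": 0,"gripper": 0.5},
    {"tx": 1.5,"ty": 0,"tz": 83,"wx": 0,"wy": 0,"wz": 0,"gripper": 0.5},
    {"tx": 1.5,"ty": 0,"tz": 84,"wx": 0,"wy": 0,"wz": 0,"gripper": 0.5}
  ]
}}

```text
time: 2.47
position: [0.45, -0.1575, 0.0791]
tool_rot: [-3.105, 0.468, 0.007]
ft_force: [-1.2, 0.1, -0.8]
grip_width: 0.504
grip_force: 0.0
```

```bash
python3 -c "
from h import *
go(.451,-.154,.078,-17)"
```

```text
t 2.47 pos [ 0.45   -0.1575  0.0791] yaw -17.14 tilt [-0.0039  0.0022] F [-1.15  0.12 -0.81] M [ 0.008  0.071 -0.016] grip 0.504 0.0
t mm [-0.1 -3.7  1.1] w [-0.0009  0.0044 -0.0025]
```

Emit:
{"name": "jog_arm", "arguments": {
  "increments": [
    {"tx": 0,"ty": -3,"tz": 1,"wx": 0,"wy": 0,"wz": 0,"gripper": 0.4},
    {"tx": 0,"ty": -3,"tz": 1,"wx": 0,"wy": 0,"wz": 0,"gripper": 0.3},
    {"tx": 0,"ty": -3,"tz": 1,"wx": 0,"wy": 0,"wz": 0,"gripper": 0.3},
    {"tx": 0,"ty": -3,"tz": 1,"wx": 0,"wy": 0,"wz": 0,"gripper": 0.3},
    {"tx": 0,"ty": -3,"tz": 1,"wx": 0,"wy": 0,"wz": 0,"gripper": 0.3}
  ],
  "grip_force": 30
}}

```text
time: 2.88
position: [0.4534, -0.1537, 0.0806]
tool_rot: [-3.107, 0.463, -0.001]
ft_force: [0.4, 0.3, -0.6]
grip_width: 0.308
grip_force: 0.0
```

```bash
python3 -c "
from h import *
go(.451,-.154,.078,-17)"
```

```text
t 2.88 pos [ 0.4534 -0.1537  0.0806] yaw -16.97 tilt [0.0009 0.0002] F [ 0.38  0.27 -0.56] M [0.007 0.089 0.01 ] grip 0.308 0.0
t mm [-2.2  1.   2.6] w [-0.0005 -0.0008  0.0005]
```

Emit:
{"name": "jog_arm", "arguments": {
  "increments": [
    {"tx": -2,"ty": 0.5,"tz": 2.5,"wx": 0,"wy": 0,"wz": 0,"gripper": 0.25},
    {"tx": -2,"ty": 0.5,"tz": 2.5,"wx": 0,"wy": 0,"wz": 0,"gripper": 0.2},
    {"tx": -2,"ty": 0.5,"tz": 2.5,"wx": 0,"wy": 0,"wz": 0,"gripper": 0.1},
    {"tx": -2,"ty": 0.5,"tz": 2.5,"wx": 0,"wy": 0,"wz": 0,"gripper": 0.1},
    {"tx": -2,"ty": 0.5,"tz": 2.5,"wx": 0,"wy": 0,"wz": 0,"gripper": 0.1}
  ],
  "grip_force": 35
}}

```text
time: 3.3
position: [0.4503, -0.1533, 0.0769]
tool_rot: [-3.106, 0.463, 0.002]
ft_force: [-0.1, -0.4, -0.6]
grip_width: 0.202
grip_force: 34.9
```

```bash
python3 -c "
from h import *
go(.451,-.154,.078,-17)"
```

```text
t 3.3 pos [ 0.4503 -0.1533  0.0769] yaw -16.96 tilt [-0.0013  0.0011] F [-0.08 -0.4  -0.65] M [-0.079  0.201 -0.025] grip 0.202 34.9
t mm [ 0.8  0.5 -1.1] w [-0.0007  0.0016  0.0007]
```

Emit:
{"name": "jog_arm", "arguments": {
  "increments": [
    {"tx": 0,"ty": 0,"tz": -10,"wx": 0,"wy": 0,"wz": 0,"gripper": 0.1},
    {"tx": 0,"ty": 0,"tz": -30,"wx": 0,"wy": 0,"wz": 0,"gripper": 0.1},
    {"tx": 0,"ty": 0,"tz": -60,"wx": 0,"wy": 0,"wz": 0,"gripper": 0.1},
    {"tx": 0,"ty": 0,"tz": -95,"wx": 0,"wy": 0,"wz": 0,"gripper": 0.1},
    {"tx": 0,"ty": 0,"tz": -110,"wx": 0,"wy": 0,"wz": 0,"gripper": 0.1}
  ]
}}

```text
time: 3.72
position: [0.4528, -0.1535, 0.1919]
tool_rot: [3.107, -0.462, 0.008]
ft_force: [1.7, -0.7, -1.2]
grip_width: 0.203
grip_force: 34.9
```

```bash
python3 -c "
from h import *
go(.6344,.0617,.185,17)"
```

```text
t 3.72 pos [ 0.4528 -0.1535  0.1919] yaw -16.93 tilt [ 0.005 -0.001] F [ 1.65 -0.74 -1.22] M [ 0.006 -0.084  0.018] grip 0.203 34.9
t mm [ 111.  -258.8    7.6] w [ 0.001  -0.0051 -0.5922]
```

Emit:
{"name": "jog_arm", "arguments": {
  "increments": [
    {"tx": 15,"ty": -34,"tz": 0,"wx": 0,"wy": 0,"wz": -0.11,"gripper": 0.1},
    {"tx": 30,"ty": -69,"tz": 0,"wx": 0,"wy": 0,"wz": -0.22,"gripper": 0.1},
    {"tx": 45,"ty": -104,"tz": 0,"wx": 0,"wy": 0,"wz": -0.33,"gripper": 0.1},
    {"tx": 60,"ty": -139,"tz": 0,"wx": 0,"wy": 0,"wz": -0.44,"gripper": 0.1},
    {"tx": 75,"ty": -174,"tz": 0,"wx": 0,"wy": 0,"wz": -0.55,"gripper": 0.1}
  ]
}}

```text
time: 4.13
position: [0.5742, -0.0073, 0.188]
tool_rot: [-3.114, -0.405, -0.001]
ft_force: [1.5, -0.3, -1.2]
grip_width: 0.206
grip_force: 34.9
```

```bash
python3 -c "
from h import *
go(.6344,.0617,.185,17)"
```

```text
t 4.13 pos [ 0.5742 -0.0073  0.188 ] yaw 14.83 tilt [0.0002 0.0011] F [ 1.51 -0.33 -1.18] M [-0.031 -0.037  0.011] grip 0.206 34.9
t mm [ 75.9 -51.3   3.1] w [-0.001  -0.0005 -0.0378]
```

Emit:
{"name": "jog_arm", "arguments": {
  "increments": [
    {"tx": 30,"ty": -20,"tz": 1,"wx": 0,"wy": 0,"wz": -0.038,"gripper": 0.1},
    {"tx": 60,"ty": -40,"tz": 2,"wx": 0,"wy": 0,"wz": -0.038,"gripper": 0.1},
    {"tx": 75.5,"ty": -51,"tz": 3,"wx": 0,"wy": 0,"wz": -0.038,"gripper": 0.1},
    {"tx": 75.5,"ty": -51,"tz": 3,"wx": 0,"wy": 0,"wz": -0.038,"gripper": 0.1},
    {"tx": 75.5,"ty": -51,"tz": 3,"wx": 0,"wy": 0,"wz": -0.038,"gripper": 0.1}
  ]
}}

```text
time: 4.55
position: [0.6334, 0.0612, 0.184]
tool_rot: [-3.105, -0.461, 0.002]
ft_force: [-0.7, 0.2, -1.1]
grip_width: 0.2
grip_force: 34.9
```

Emit:
{"name": "jog_arm", "arguments": {
  "increments": [
    {"tx": 0,"ty": 0,"tz": 15,"wx": 0,"wy": 0,"wz": 0,"gripper": 0.1},
    {"tx": 0,"ty": 0,"tz": 28,"wx": 0,"wy": 0,"wz": 0,"gripper": 0.1},
    {"tx": 0,"ty": 0,"tz": 28,"wx": 0,"wy": 0,"wz": 0,"gripper": 0.1},
    {"tx": 0,"ty": 0,"tz": 28,"wx": 0,"wy": 0,"wz": 0,"gripper": 0.1},
    {"tx": 0,"ty": 0,"tz": 28,"wx": 0,"wy": 0,"wz": 0,"gripper": 0.1}
  ]
}}

```text
time: 4.97
position: [0.6333, 0.0587, 0.1566]
tool_rot: [-3.108, -0.455, 0.001]
ft_force: [0.4, -0.3, -0.9]
grip_width: 0.204
grip_force: 34.9
```

```bash
python3 -c "
from h import *
from bench import vision
go(.6344,.0617,.150,17)
ims=[]
for c in('top','scene'):
    im=vision.get_image(c); pickle.dump(im,open(c+'1.pkl','wb')); q=proj(im,[.6344,.0617,.09])[0].astype(int)
    a=im['color'][q[1]-40:q[1]+40,q[0]-40:q[0]+40]; ims.append(cv2.resize(a,(400,400),interpolation=3)); print(q)
cv2.imwrite('pics/i1.png',np.hstack(ims))
"
```

```text
t 4.97 pos [0.6333 0.0587 0.1566] yaw 16.67 tilt [-0.0005  0.0007] F [ 0.43 -0.26 -0.86] M [-0.018 -0.081 -0.019] grip 0.204 34.9
t mm [ 1.9 -2.5  6.6] w [-0.0008  0.0003 -0.0058]
[269 194]
[316 303]
```

View pics/i1.png

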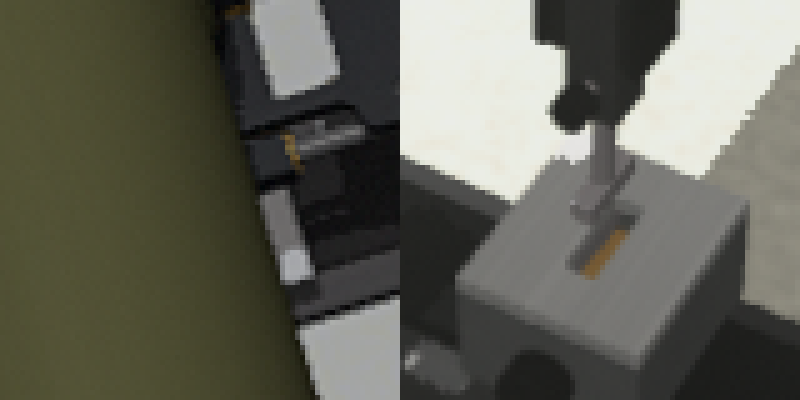

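```bash
cat > ov.py <<'E'
from h import *
from bench import ctrl, vision
ps=[]
for _ in range(3):
    im=vision.get_image('scene'); ps.append(ctrl.get_state()['position'])
print(np.round(ps,4)); p=np.mean(ps,0); z0=p[2]-.065; a=np.radians(17); Rz=np.array([[np.cos(a),-np.sin(a)],[np.sin(a),np.cos(a)]])
q=proj(im,[.6344,.0617,.085])[0].astype(int); h=30; k=13
img=cv2.resize(im['color'][q[1]-h:q[1]+h,q[0]-h:q[0]+h],None,fx=k,fy=k,interpolation=3)
f=lambda P:((proj(im,P)-q+h+.5)*k).astype(int)
def box(c,lx,ly,z): return np.c_[np.array([[lx,ly],[lx,-ly],[-lx,-ly],[-lx,ly]])/2@Rz.T+c,[z]*4]
cv2.polylines(img,[f(box([.6344,.0617],.034,.011,.075))],True,(0,255,0),1)
for z in(z0,z0+.008): cv2.polylines(img,[f(box(p[:2],.028,.008,z))],True,(0,0,255),1)
cv2.imwrite('pics/%s.png'%__import__('sys').argv[1],img[:600])
E
python3 ov.py ov1
```

```text
[[0.6338 0.0594 0.1571]
 [0.6338 0.0595 0.157 ]
 [0.6338 0.0596 0.1568]]
```

View pics/ov1.png

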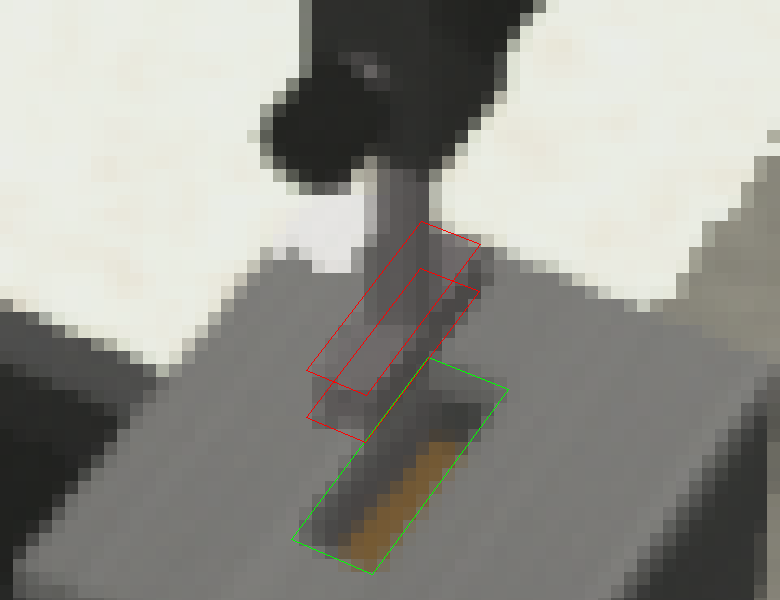

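The overlay puts the foot above the slot with yaw matching. The foot appears about 1 px right of the predicted outline at (310–480, 240–440), so I'll measure the lateral offset with intensity profiles.

Run:
```python
from h import *
from bench import ctrl
S0=pickle.load(open('scene0.pkl','rb'));T0=pickle.load(open('top0.pkl','rb'));S1=pickle.load(open('scene1.pkl','rb'))
a=np.radians(17);ex=np.array([np.cos(a),np.sin(a)]);ey=np.array([-np.sin(a),np.cos(a)])
def prof(im,c,z,us,vs):
    U,V=np.meshgrid(us,vs); P=np.c_[(np.array(c)+U.reshape(-1,1)*ex+V.reshape(-1,1)*ey)*1,np.full(U.size,z)]
    m=proj(im,P).astype(np.float32); g=cv2.cvtColor(im['color'],6)
    return cv2.remap(g,m[:,0].reshape(U.shape),m[:,1].reshape(U.shape),1)
mm=.001; v=np.arange(-14,14.1,1); c=(.6344,.0617)
print('v     ',v.astype(int))
for n,I in(('S0 y',S0),('T0 y',T0),('S1 y',S1)): print(n,prof(I,c,.075,np.arange(-10,11)*mm,v*mm).mean(1).astype(int))
u=np.arange(-24,24.1,1);print('u',u.astype(int))
for n,I in(('S0 x',S0),('T0 x',T0),('S1 x',S1)): print(n,prof(I,c,.075,u*mm,np.arange(-3,4)*mm).mean(0).astype(int))
c=(.6338,.0595)
for z in(.092,.096,.100):
  for r in((-12,-7),(7,12)): print('foot',z,r,prof(S1,c,z,np.arange(*r)*mm,v*mm).mean(1).astype(int))
  print('foot x',z,prof(S1,c,z,u*mm,np.arange(-2,3)*mm).mean(1).astype(int) if 0 else prof(S1,c,z,u*mm,np.arange(-2,3)*mm).mean(0).astype(int))
```

```text
v      [-14 -13 -12 -11 -10  -9  -8  -7  -6  -5  -4  -3  -2  -1   0   1   2   3
   4   5   6   7   8   9  10  11  12  13  14]
S0 y [189 190 190 190 189 191 193 187 160 116  81  66  61  60  61  68  84 105
 121 140 165 181 187 189 190 189 188 190 192]
T0 y [143 143 143 143 144 144 141 135 128 121 116 114 114 115 115 115 108 100
 102 115 129 140 144 144 143 143 143 143 143]
S1 y [113 113 113 112 110 109 107 105  98  89  81  75  71  70  71  75  81  85
  88  96 109 117 119 121 121 120 120 121 123]
u [-24 -23 -22 -21 -20 -19 -18 -17 -16 -15 -14 -13 -12 -11 -10  -9  -8  -7
  -6  -5  -4  -3  -2  -1   0   1   2   3   4   5   6   7   8   9  10  11
  12  13  14  15  16  17  18  19  20  21  22  23  24]
S0 x [190 189 189 188 185 176 150 114  89  81  79  73  65  59  58  59  59  60
  62  67  71  75  76  75  77  74  72  74  78  84  82  79  77  78  81  80
  83  85  90 102 125 156 181 189 190 190 190 190 189]
T0 x [143 143 143 143 144 143 139 130 120 113 110 110 112 112 112 111 110 110
 112 114 114 113 111 110 111 113 114 115 114 112 111 109 108 110 113 113
 108  90  61  41  51  90 128 144 146 144 144
[... 981 characters left out ...]
2]
foot x 0.096 [233 233 233 232 228 211 178 138 113 105 104 102  99  95  93  89  87  84
  82  82  84  87  90  97 101 104 104 104 104 105 105 105 105 107 103  95
  89  89  93 100 111 118 121 122 121 121 121 121 121]
foot 0.1 (-12, -7) [228 228 227 220 198 159 120  97  88  87  85  81  82  88  97 104 108 107
  97  86  93 110 120 123 124 123 122 122 122]
foot 0.1 (7, 12) [124 123 122 123 125 125 124 122 123 122 118 112 109 107 108 108 107 105
  93  78  72  74  79  84  86  85  85  83  81]
foot x 0.1 [233 233 233 234 234 234 233 231 220 192 149 118 104  98  95  92  90  87
  85  83  83  83  85  86  88  89  93  99 105 107 107 107 107 108 108 109
 110 112 104  94  94  98 106 115 120 122 121 122 121]
```

```bash
python3 -c "
from h import *
go(.6341,.0614,.144,17)"
```

```text
t 5.22 pos [0.6338 0.0596 0.1568] yaw 16.73 tilt [0.0003 0.0011] F [ 0.34 -0.4  -1.46] M [0.003 0.039 0.034] grip 0.199 34.9
t mm [ 0.8 -1.6 12.8] w [-0.001  -0.0007 -0.0048]
```

Emit:
{"name": "jog_arm", "arguments": {
  "increments": [
    {"tx": 0.8,"ty": -1.6,"tz": 6,"wx": 0,"wy": 0,"wz": -0.005,"gripper": 0.1},
    {"tx": 0.8,"ty": -1.6,"tz": 12.8,"wx": 0,"wy": 0,"wz": -0.005,"gripper": 0.1},
    {"tx": 0.8,"ty": -1.6,"tz": 12.8,"wx": 0,"wy": 0,"wz": -0.005,"gripper": 0.1},
    {"tx": 0.8,"ty": -1.6,"tz": 12.8,"wx": 0,"wy": 0,"wz": -0.005,"gripper": 0.1},
    {"tx": 0.8,"ty": -1.6,"tz": 12.8,"wx": 0,"wy": 0,"wz": -0.005,"gripper": 0.1}
  ]
}}

```text
time: 5.63
position: [0.6336, 0.0614, 0.1431]
tool_rot: [-3.106, -0.465, 0.002]
ft_force: [0.0, -0.3, -0.5]
grip_width: 0.202
grip_force: 34.9
```

```bash
python3 ov.py ov2; python3 -c "
from h import *
go(.6341,.0614,.138,17)"
```

```text
[[0.6338 0.0614 0.1433]
 [0.6339 0.0614 0.1435]
 [0.6339 0.0614 0.1436]]
t 5.78 pos [0.6339 0.0614 0.1436] yaw 17.02 tilt [-0.0003  0.0012] F [ 0.32  0.86 -0.78] M [-0.007 -0.005  0.019] grip 0.198 34.9
t mm [0.2 0.1 5.6] w [-0.0012 -0.0001  0.0003]
```

View pics/ov2.png

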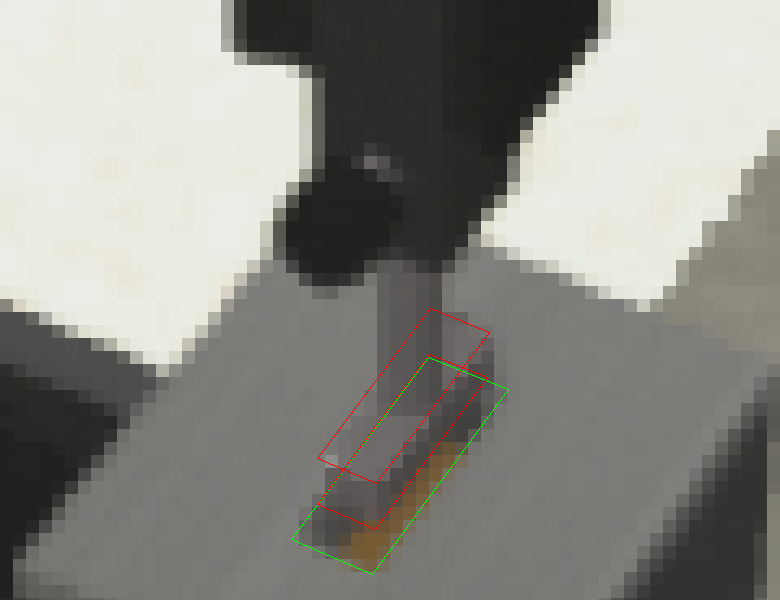

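The foot is centred over the slot within about 1 mm: foot near end at (325,460), slot near end at (330,555). I'll descend slowly and feel for contact.

Emit:
{"name": "jog_arm", "arguments": {
  "increments": [
    {"tx": 0.2,"ty": 0.3,"tz": 1.2,"wx": 0,"wy": 0,"wz": 0,"gripper": 0.1},
    {"tx": 0.2,"ty": 0.3,"tz": 2.4,"wx": 0,"wy": 0,"wz": 0,"gripper": 0.1},
    {"tx": 0.2,"ty": 0.3,"tz": 3.6,"wx": 0,"wy": 0,"wz": 0,"gripper": 0.1},
    {"tx": 0.2,"ty": 0.3,"tz": 4.8,"wx": 0,"wy": 0,"wz": 0,"gripper": 0.1},
    {"tx": 0.2,"ty": 0.3,"tz": 5.6,"wx": 0,"wy": 0,"wz": 0,"gripper": 0.1}
  ]
}}

```text
time: 6.2
position: [0.6339, 0.0612, 0.1375]
tool_rot: [-3.106, -0.465, 0.001]
ft_force: [0.3, -0.3, -1.9]
grip_width: 0.205
grip_force: 34.9
```

```bash
python3 -c "
from h import *
go(.6341,.0611,.135,17)"
```

```text
t 6.2 pos [0.6339 0.0612 0.1375] yaw 17.02 tilt [-0.001   0.0011] F [ 0.28 -0.31 -1.86] M [0.009 0.004 0.009] grip 0.205 34.9
t mm [0.2 0.1 2.5] w [-0.0014  0.0006  0.0004]
```

Emit:
{"name": "jog_arm", "arguments": {
  "increments": [
    {"tx": 0,"ty": 0,"tz": 0.8,"wx": 0,"wy": 0,"wz": 0,"gripper": 0.1},
    {"tx": 0,"ty": 0,"tz": 1.6,"wx": 0,"wy": 0,"wz": 0,"gripper": 0.1},
    {"tx": 0,"ty": 0,"tz": 2.4,"wx": 0,"wy": 0,"wz": 0,"gripper": 0.1},
    {"tx": 0,"ty": 0,"tz": 3.2,"wx": 0,"wy": 0,"wz": 0,"gripper": 0.1},
    {"tx": 0,"ty": 0,"tz": 4,"wx": 0,"wy": 0,"wz": 0,"gripper": 0.1}
  ]
}}

```text
time: 6.62
position: [0.634, 0.0612, 0.1337]
tool_rot: [-3.106, -0.465, 0.001]
ft_force: [-1.1, -0.7, -2.3]
grip_width: 0.202
grip_force: 34.9
```

```bash
python3 -c "
from h import *
go(.6341,.0611,.129,17)"
```

```text
t 6.62 pos [0.634  0.0612 0.1337] yaw 17.02 tilt [-0.0007  0.0012] F [-1.11 -0.7  -2.32] M [0.025 0.03  0.016] grip 0.202 34.9
t mm [0.1 0.1 4.7] w [-0.0013  0.0003  0.0004]
```

Emit:
{"name": "jog_arm", "arguments": {
  "increments": [
    {"tx": 0,"ty": 0,"tz": 1.2,"wx": 0,"wy": 0,"wz": 0,"gripper": 0.1},
    {"tx": 0,"ty": 0,"tz": 2.4,"wx": 0,"wy": 0,"wz": 0,"gripper": 0.1},
    {"tx": 0,"ty": 0,"tz": 3.6,"wx": 0,"wy": 0,"wz": 0,"gripper": 0.1},
    {"tx": 0,"ty": 0,"tz": 4.8,"wx": 0,"wy": 0,"wz": 0,"gripper": 0.1},
    {"tx": 0,"ty": 0,"tz": 6,"wx": 0,"wy": 0,"wz": 0,"gripper": 0.1}
  ]
}}

```text
time: 7.03
position: [0.634, 0.0612, 0.1276]
tool_rot: [-3.106, -0.465, 0.001]
ft_force: [-0.3, -0.8, -2.2]
grip_width: 0.203
grip_force: 34.9
```

Emit:
{"name": "jog_arm", "arguments": {
  "increments": [
    {"tx": 0,"ty": 0,"tz": 1,"wx": 0,"wy": 0,"wz": 0,"gripper": 0.1},
    {"tx": 0,"ty": 0,"tz": 2,"wx": 0,"wy": 0,"wz": 0,"gripper": 0.1},
    {"tx": 0,"ty": 0,"tz": 3,"wx": 0,"wy": 0,"wz": 0,"gripper": 0.1},
    {"tx": 0,"ty": 0,"tz": 4,"wx": 0,"wy": 0,"wz": 0,"gripper": 0.1},
    {"tx": 0,"ty": 0,"tz": 4,"wx": 0,"wy": 0,"wz": 0,"gripper": 0.1}
  ]
}}

```text
time: 7.45
position: [0.6341, 0.0612, 0.124]
tool_rot: [-3.106, -0.465, 0.0]
ft_force: [0.6, -0.7, -1.2]
grip_width: 0.202
grip_force: 34.9
```

```bash
python3 -c "
from h import *
go(.6341,.0611,.120,17)"
```

```text
t 7.45 pos [0.6341 0.0612 0.124 ] yaw 17.02 tilt [-0.0005  0.0011] F [ 0.58 -0.71 -1.16] M [ 0.006  0.034 -0.011] grip 0.202 34.9
t mm [-0.   0.1  4. ] w [-0.0012  0.0001  0.0003]
```

Emit:
{"name": "jog_arm", "arguments": {
  "increments": [
    {"tx": 0,"ty": 0,"tz": 0.8,"wx": 0,"wy": 0,"wz": 0,"gripper": 0.1},
    {"tx": 0,"ty": 0,"tz": 1.6,"wx": 0,"wy": 0,"wz": 0,"gripper": 0.1},
    {"tx": 0,"ty": 0,"tz": 2.4,"wx": 0,"wy": 0,"wz": 0,"gripper": 0.1},
    {"tx": 0,"ty": 0,"tz": 3.2,"wx": 0,"wy": 0,"wz": 0,"gripper": 0.1},
    {"tx": 0,"ty": 0,"tz": 3.2,"wx": 0,"wy": 0,"wz": 0,"gripper": 0.1}
  ]
}}

```text
time: 7.87
position: [0.6341, 0.0612, 0.1208]
tool_rot: [-3.106, -0.465, 0.0]
ft_force: [-0.6, -0.3, 2.5]
grip_width: 0.207
grip_force: 34.9
```

Emit:
{"name": "jog_arm", "arguments": {
  "increments": [
    {"tx": 0,"ty": 0,"tz": 0.6,"wx": 0,"wy": 0,"wz": 0,"gripper": 0.1},
    {"tx": 0,"ty": 0,"tz": 1.2,"wx": 0,"wy": 0,"wz": 0,"gripper": 0.1},
    {"tx": 0,"ty": 0,"tz": 1.8,"wx": 0,"wy": 0,"wz": 0,"gripper": 0.1},
    {"tx": 0,"ty": 0,"tz": 2.4,"wx": 0,"wy": 0,"wz": 0,"gripper": 0.1},
    {"tx": 0,"ty": 0,"tz": 2.4,"wx": 0,"wy": 0,"wz": 0,"gripper": 0.1}
  ]
}}

```text
time: 8.28
position: [0.6342, 0.0612, 0.1182]
tool_rot: [-3.106, -0.465, 0.0]
ft_force: [-0.4, -0.6, 4.4]
grip_width: 0.206
grip_force: 34.9
```

```bash
python3 -c "
from h import *
go(.6341,.0611,.115,17)"
```

```text
t 8.28 pos [0.6342 0.0612 0.1182] yaw 17.02 tilt [-0.0003  0.0012] F [-0.41 -0.58  4.41] M [-0.016  0.293  0.035] grip 0.206 34.9
t mm [-0.1  0.1  3.2] w [-0.0013 -0.      0.0003]
```

Emit:
{"name": "jog_arm", "arguments": {
  "increments": [
    {"tx": 0,"ty": 0,"tz": 0.7,"wx": 0,"wy": 0,"wz": 0,"gripper": 0.1},
    {"tx": 0,"ty": 0,"tz": 1.4,"wx": 0,"wy": 0,"wz": 0,"gripper": 0.1},
    {"tx": 0,"ty": 0,"tz": 2.1,"wx": 0,"wy": 0,"wz": 0,"gripper": 0.1},
    {"tx": 0,"ty": 0,"tz": 2.8,"wx": 0,"wy": 0,"wz": 0,"gripper": 0.1},
    {"tx": 0,"ty": 0,"tz": 2.8,"wx": 0,"wy": 0,"wz": 0,"gripper": 0.1}
  ]
}}

```text
time: 8.7
position: [0.6341, 0.0612, 0.1155]
tool_rot: [-3.106, -0.465, 0.0]
ft_force: [-0.9, -0.5, 5.5]
grip_width: 0.203
grip_force: 34.9
```

Emit:
{"name": "jog_arm", "arguments": {
  "increments": [
    {"tx": 0,"ty": 0,"tz": 0.4,"wx": 0,"wy": 0,"wz": 0,"gripper": 0.1},
    {"tx": 0,"ty": 0,"tz": 0.8,"wx": 0,"wy": 0,"wz": 0,"gripper": 0.1},
    {"tx": 0,"ty": 0,"tz": 1.2,"wx": 0,"wy": 0,"wz": 0,"gripper": 0.1},
    {"tx": 0,"ty": 0,"tz": 1.2,"wx": 0,"wy": 0,"wz": 0,"gripper": 0.1},
    {"tx": 0,"ty": 0,"tz": 1.2,"wx": 0,"wy": 0,"wz": 0,"gripper": 0.1}
  ]
}}

```text
time: 9.12
position: [0.6342, 0.0612, 0.1145]
tool_rot: [-3.106, -0.465, 0.0]
ft_force: [-1.7, -0.3, 5.8]
grip_width: 0.204
grip_force: 34.9
```

```bash
python3 -c "
from h import *
go(.6341,.0611,.112,17)"
```

```text
t 9.12 pos [0.6342 0.0612 0.1145] yaw 17.02 tilt [-0.0002  0.0011] F [-1.72 -0.25  5.75] M [-0.1    0.289  0.014] grip 0.204 34.9
t mm [-0.1  0.1  2.5] w [-0.0012 -0.0001  0.0003]
```

Emit:
{"name": "jog_arm", "arguments": {
  "increments": [
    {"tx": 0,"ty": 0,"tz": 0.4,"wx": 0,"wy": 0,"wz": 0,"gripper": 0.1},
    {"tx": 0,"ty": 0,"tz": 0.8,"wx": 0,"wy": 0,"wz": 0,"gripper": 0.1},
    {"tx": 0,"ty": 0,"tz": 1.2,"wx": 0,"wy": 0,"wz": 0,"gripper": 0.1},
    {"tx": 0,"ty": 0,"tz": 1.2,"wx": 0,"wy": 0,"wz": 0,"gripper": 0.1},
    {"tx": 0,"ty": 0,"tz": 1.2,"wx": 0,"wy": 0,"wz": 0,"gripper": 0.1}
  ]
}}

```text
time: 9.53
position: [0.6342, 0.0612, 0.1134]
tool_rot: [-3.106, -0.465, -0.0]
ft_force: [-2.3, -0.1, 6.0]
grip_width: 0.205
grip_force: 34.9
```

Emit:
{"name": "jog_arm", "arguments": {
  "increments": [
    {"tx": 0,"ty": 0,"tz": 0.3,"wx": 0,"wy": 0,"wz": 0,"gripper": 0.1},
    {"tx": 0,"ty": 0,"tz": 0.6,"wx": 0,"wy": 0,"wz": 0,"gripper": 0.1},
    {"tx": 0,"ty": 0,"tz": 0.9,"wx": 0,"wy": 0,"wz": 0,"gripper": 0.1},
    {"tx": 0,"ty": 0,"tz": 0.9,"wx": 0,"wy": 0,"wz": 0,"gripper": 0.1},
    {"tx": 0,"ty": 0,"tz": 0.9,"wx": 0,"wy": 0,"wz": 0,"gripper": 0.1}
  ]
}}

```text
time: 9.95
position: [0.6342, 0.0613, 0.1126]
tool_rot: [-3.106, -0.465, 0.0]
ft_force: [-1.7, -0.5, 6.5]
grip_width: 0.202
grip_force: 34.9
```

Emit:
{"name": "jog_arm", "arguments": {
  "increments": [
    {"tx": 0,"ty": 0,"tz": 0.3,"wx": 0,"wy": 0,"wz": 0,"gripper": 0.1},
    {"tx": 0,"ty": 0,"tz": 0.6,"wx": 0,"wy": 0,"wz": 0,"gripper": 0.1},
    {"tx": 0,"ty": 0,"tz": 0.9,"wx": 0,"wy": 0,"wz": 0,"gripper": 0.1},
    {"tx": 0,"ty": 0,"tz": 0.9,"wx": 0,"wy": 0,"wz": 0,"gripper": 0.1},
    {"tx": 0,"ty": 0,"tz": 0.9,"wx": 0,"wy": 0,"wz": 0,"gripper": 0.1}
  ]
}}

```text
time: 10.37
position: [0.6342, 0.0613, 0.1123]
tool_rot: [-3.106, -0.465, -0.0]
ft_force: [-3.0, -0.6, 9.9]
grip_width: 0.202
grip_force: 34.9
```

Emit:
{"name": "jog_arm", "arguments": {
  "increments": [
    {"tx": 0,"ty": 0,"tz": 0.3,"wx": 0,"wy": 0,"wz": 0,"gripper": 0.1},
    {"tx": 0,"ty": 0,"tz": 0.6,"wx": 0,"wy": 0,"wz": 0,"gripper": 0.1},
    {"tx": 0,"ty": 0,"tz": 0.6,"wx": 0,"wy": 0,"wz": 0,"gripper": 0.1},
    {"tx": 0,"ty": 0,"tz": 0.6,"wx": 0,"wy": 0,"wz": 0,"gripper": 0.1},
    {"tx": 0,"ty": 0,"tz": 0.6,"wx": 0,"wy": 0,"wz": 0,"gripper": 0.1}
  ]
}}

```text
time: 10.78
position: [0.6343, 0.0613, 0.1123]
tool_rot: [-3.106, -0.465, -0.001]
ft_force: [-4.6, 0.1, 11.6]
grip_width: 0.204
grip_force: 34.9
```

Bottomed at TCP z 0.1123. I'll back off 0.5 mm and start the quarter turn.

Emit:
{"name": "jog_arm", "arguments": {
  "increments": [
    {"tx": 0,"ty": 0,"tz": -0.6,"wx": 0,"wy": 0,"wz": 0,"gripper": 0.1},
    {"tx": 0,"ty": 0,"tz": -0.6,"wx": 0,"wy": 0,"wz": -0.08,"gripper": 0.1},
    {"tx": 0,"ty": 0,"tz": -0.6,"wx": 0,"wy": 0,"wz": -0.16,"gripper": 0.1},
    {"tx": 0,"ty": 0,"tz": -0.6,"wx": 0,"wy": 0,"wz": -0.24,"gripper": 0.1},
    {"tx": 0,"ty": 0,"tz": -0.6,"wx": 0,"wy": 0,"wz": -0.24,"gripper": 0.1}
  ]
}}

```text
time: 11.2
position: [0.6351, 0.0611, 0.1123]
tool_rot: [-3.027, -0.838, -0.004]
ft_force: [-0.0, -0.6, 7.4]
grip_width: 0.204
grip_force: 34.9
```

```bash
python3 -c "
from h import *
go(.6341,.0611,.112,107)"
```

```text
t 11.2 pos [0.6351 0.0611 0.1123] yaw 30.95 tilt [0.002  0.0012] F [-0.01 -0.57  7.43] M [-0.113  0.115 -0.002] grip 0.204 34.9
t mm [-0.9 -0.5  0.3] w [ 0.0015 -0.002  -1.3273]
```

Emit:
{"name": "jog_arm", "arguments": {
  "increments": [
    {"tx": -0.2,"ty": -0.1,"tz": 0,"wx": 0,"wy": 0,"wz": -0.1,"gripper": 0.1},
    {"tx": -0.4,"ty": -0.2,"tz": 0,"wx": 0,"wy": 0,"wz": -0.2,"gripper": 0.1},
    {"tx": -0.4,"ty": -0.2,"tz": 0,"wx": 0,"wy": 0,"wz": -0.3,"gripper": 0.1},
    {"tx": -0.4,"ty": -0.2,"tz": 0,"wx": 0,"wy": 0,"wz": -0.4,"gripper": 0.1},
    {"tx": -0.4,"ty": -0.2,"tz": 0,"wx": 0,"wy": 0,"wz": -0.45,"gripper": 0.1}
  ]
}}

```text
time: 11.62
position: [0.6351, 0.0612, 0.1123]
tool_rot: [-2.764, -1.494, -0.005]
ft_force: [-0.8, -0.7, 6.6]
grip_width: 0.207
grip_force: 34.9
```

```bash
python3 -c "
from h import *
go(.6341,.0611,.112,107)"
```

```text
t 11.62 pos [0.6351 0.0612 0.1123] yaw 56.8 tilt [0.0028 0.0015] F [-0.81 -0.75  6.61] M [-0.063 -0.201 -0.051] grip 0.207 34.9
t mm [-0.6 -0.7  0.3] w [ 0.0026 -0.002  -0.8762]
```

Emit:
{"name": "jog_arm", "arguments": {
  "increments": [
    {"tx": 0,"ty": 0,"tz": 0,"wx": 0,"wy": 0,"wz": -0.1,"gripper": 0.1},
    {"tx": 0,"ty": 0,"tz": 0,"wx": 0,"wy": 0,"wz": -0.2,"gripper": 0.1},
    {"tx": -0.2,"ty": -0.2,"tz": 0,"wx": 0,"wy": 0,"wz": -0.3,"gripper": 0.1},
    {"tx": -0.2,"ty": -0.2,"tz": 0,"wx": 0,"wy": 0,"wz": -0.4,"gripper": 0.1},
    {"tx": -0.2,"ty": -0.2,"tz": 0,"wx": 0,"wy": 0,"wz": -0.5,"gripper": 0.1}
  ]
}}

```text
time: 12.03
position: [0.6349, 0.0614, 0.1123]
tool_rot: [2.307, 2.131, 0.006]
ft_force: [0.3, 0.8, 6.0]
grip_width: 0.207
grip_force: 34.9
```

```bash
python3 -c "
from h import *
go(.6341,.0611,.112,107)"
```

```text
t 12.03 pos [0.6349 0.0614 0.1123] yaw 85.47 tilt [0.0031 0.0018] F [0.29 0.79 5.95] M [ 0.038 -0.288 -0.034] grip 0.207 34.9
t mm [-0.3 -0.8  0.3] w [ 0.0033 -0.0015 -0.3758]
```

Emit:
{"name": "jog_arm", "arguments": {
  "increments": [
    {"tx": 0,"ty": 0,"tz": 0,"wx": 0,"wy": 0,"wz": -0.1,"gripper": 0.1},
    {"tx": 0,"ty": 0,"tz": 0,"wx": 0,"wy": 0,"wz": -0.2,"gripper": 0.1},
    {"tx": 0,"ty": 0,"tz": 0,"wx": 0,"wy": 0,"wz": -0.3,"gripper": 0.1},
    {"tx": 0,"ty": 0,"tz": 0,"wx": 0,"wy": 0,"wz": -0.376,"gripper": 0.1},
    {"tx": 0,"ty": 0,"tz": 0,"wx": 0,"wy": 0,"wz": -0.376,"gripper": 0.1}
  ]
}}

```text
time: 12.45
position: [0.6349, 0.0615, 0.1123]
tool_rot: [1.87, 2.523, 0.006]
ft_force: [0.5, 0.1, 7.6]
grip_width: 0.203
grip_force: 34.9
```

```bash
python3 -c "
from h import *
go(.6341,.0611,.118,107)"
```

```text
t 12.45 pos [0.6349 0.0615 0.1123] yaw 106.92 tilt [0.003  0.0024] F [0.49 0.05 7.64] M [ 0.048 -0.255  0.029] grip 0.203 34.9
t mm [-0.2 -0.9 -5.7] w [ 0.0036 -0.0014 -0.0013]
```

Emit:
{"name": "jog_arm", "arguments": {
  "increments": [
    {"tx": 0,"ty": 0,"tz": -1.2,"wx": 0,"wy": 0,"wz": 0,"gripper": 0.1},
    {"tx": 0,"ty": 0,"tz": -2.4,"wx": 0,"wy": 0,"wz": 0,"gripper": 0.1},
    {"tx": 0,"ty": 0,"tz": -3.6,"wx": 0,"wy": 0,"wz": 0,"gripper": 0.1},
    {"tx": 0,"ty": 0,"tz": -4.8,"wx": 0,"wy": 0,"wz": 0,"gripper": 0.1},
    {"tx": 0,"ty": 0,"tz": -5.4,"wx": 0,"wy": 0,"wz": 0,"gripper": 0.1}
  ]
}}

```text
time: 12.87
position: [0.6348, 0.0616, 0.1174]
tool_rot: [1.874, 2.52, 0.006]
ft_force: [1.6, -0.6, 4.3]
grip_width: 0.204
grip_force: 34.9
```

```bash
python3 -c "
from h import *
go(.6341,.0611,.118,107)"
```

```text
t 12.87 pos [0.6348 0.0616 0.1174] yaw 106.74 tilt [0.0029 0.0022] F [ 1.63 -0.63  4.26] M [ 0.189 -0.635  0.021] grip 0.204 34.9
t mm [-0.2 -0.8 -0.6] w [ 0.0034 -0.0013 -0.0045]
```

Emit:
{"name": "jog_arm", "arguments": {
  "increments": [
    {"tx": 0,"ty": 0,"tz": -0.2,"wx": 0,"wy": 0,"wz": -0.004,"gripper": 0.1},
    {"tx": 0,"ty": 0,"tz": -0.4,"wx": 0,"wy": 0,"wz": -0.004,"gripper": 0.1},
    {"tx": 0,"ty": 0,"tz": -0.6,"wx": 0,"wy": 0,"wz": -0.004,"gripper": 0.1},
    {"tx": 0,"ty": 0,"tz": -0.6,"wx": 0,"wy": 0,"wz": -0.004,"gripper": 0.1},
    {"tx": 0,"ty": 0,"tz": -0.6,"wx": 0,"wy": 0,"wz": -0.004,"gripper": 0.1}
  ]
}}

```text
time: 13.28
position: [0.6335, 0.0612, 0.1172]
tool_rot: [-1.869, -2.524, -0.002]
ft_force: [2.4, 0.9, 4.1]
grip_width: 0.202
grip_force: 34.9
```

```bash
python3 -c "
from h import *
go(.6341,.0611,.118,107)"
```

```text
t 13.28 pos [0.6335 0.0612 0.1172] yaw 106.97 tilt [-0.0002  0.0014] F [2.41 0.86 4.13] M [ 0.159 -0.942  0.047] grip 0.202 34.9
t mm [-0.3  0.5 -0.8] w [ 0.0002 -0.0014 -0.0005]
```

Emit:
{"name": "jog_arm", "arguments": {
  "increments": [
    {"tx": 0,"ty": 0,"tz": -0.3,"wx": 0,"wy": 0,"wz": 0,"gripper": 0.1},
    {"tx": 0,"ty": 0,"tz": -0.6,"wx": 0,"wy": 0,"wz": 0,"gripper": 0.1},
    {"tx": 0,"ty": 0,"tz": -0.6,"wx": 0,"wy": 0,"wz": 0,"gripper": 0.1},
    {"tx": 0,"ty": 0,"tz": -0.6,"wx": 0,"wy": 0,"wz": 0,"gripper": 0.1},
    {"tx": 0,"ty": 0,"tz": -0.6,"wx": 0,"wy": 0,"wz": 0,"gripper": 0.1}
  ]
}}

```text
time: 13.7
position: [0.6333, 0.0612, 0.1178]
tool_rot: [-1.868, -2.524, -0.001]
ft_force: [2.1, 0.4, 4.4]
grip_width: 0.206
grip_force: 34.9
```

```bash
python3 -c "
from h import *
go(.6341,.0611,.118,107)"
```

```text
t 13.7 pos [0.6333 0.0612 0.1178] yaw 106.98 tilt [-0.0007  0.0012] F [2.07 0.4  4.44] M [ 0.301 -0.873  0.035] grip 0.206 34.9
t mm [-0.3  0.8 -0.2] w [-0.0003 -0.0013 -0.0004]
```

Emit:
{"name": "jog_arm", "arguments": {
  "increments": [
    {"tx": -0.2,"ty": 0.7,"tz": -0.3,"wx": 0,"wy": 0,"wz": 0,"gripper": 0.1},
    {"tx": -0.2,"ty": 0.7,"tz": -0.3,"wx": 0,"wy": 0,"wz": 0,"gripper": 0.1},
    {"tx": -0.2,"ty": 0.7,"tz": -0.3,"wx": 0,"wy": 0,"wz": 0,"gripper": 0.1},
    {"tx": -0.2,"ty": 0.7,"tz": -0.3,"wx": 0,"wy": 0,"wz": 0,"gripper": 0.1},
    {"tx": -0.2,"ty": 0.7,"tz": -0.3,"wx": 0,"wy": 0,"wz": 0,"gripper": 0.1}
  ],
  "grip_force": 12
}}

```text
time: 14.12
position: [0.6334, 0.0612, 0.1178]
tool_rot: [-1.868, -2.523, 0.001]
ft_force: [0.3, 0.5, 3.5]
grip_width: 0.202
grip_force: 12.0
```

Emit:
{"name": "jog_arm", "arguments": {
  "increments": [
    {"tx": 0,"ty": 0,"tz": 0,"wx": 0,"wy": 0,"wz": 0,"gripper": 0.22},
    {"tx": 0,"ty": 0,"tz": 0,"wx": 0,"wy": 0,"wz": 0,"gripper": 0.25},
    {"tx": 0,"ty": 0,"tz": 0,"wx": 0,"wy": 0,"wz": 0,"gripper": 0.3},
    {"tx": 0,"ty": 0,"tz": 0,"wx": 0,"wy": 0,"wz": 0,"gripper": 0.4},
    {"tx": 0,"ty": 0,"tz": 0,"wx": 0,"wy": 0,"wz": 0,"gripper": 0.5}
  ]
}}

```text
time: 14.53
position: [0.6336, 0.0608, 0.1175]
tool_rot: [-1.868, -2.523, 0.001]
ft_force: [1.5, -0.3, 0.1]
grip_width: 0.371
grip_force: 0.0
```

```bash
python3 -c "
from h import *
go(.6341,.0611,.118,107)"
```

```text
t 14.53 pos [0.6336 0.0608 0.1175] yaw 106.97 tilt [-0.0019  0.0009] F [ 1.48 -0.34  0.13] M [ 0.006 -0.113  0.046] grip 0.371 0.0
t mm [ 0.1  0.6 -0.5] w [-0.0015 -0.0014 -0.0006]
```

Released. I'll retreat upward, then look.

Emit:
{"name": "jog_arm", "arguments": {
  "increments": [
    {"tx": 0,"ty": 0,"tz": 0,"wx": 0,"wy": 0,"wz": 0,"gripper": 0.5},
    {"tx": 0,"ty": 0,"tz": -10,"wx": 0,"wy": 0,"wz": 0,"gripper": 0.5},
    {"tx": 0,"ty": 0,"tz": -35,"wx": 0,"wy": 0,"wz": 0,"gripper": 0.5},
    {"tx": 0,"ty": 0,"tz": -70,"wx": 0,"wy": 0,"wz": 0,"gripper": 0.5},
    {"tx": 0,"ty": 0,"tz": -100,"wx": 0,"wy": 0,"wz": 0,"gripper": 0.5}
  ]
}}

```text
time: 14.95
position: [0.6339, 0.0612, 0.2202]
tool_rot: [-1.868, -2.524, -0.001]
ft_force: [0.3, -0.1, 0.7]
grip_width: 0.496
grip_force: 0.0
```

Run:
```python
from h import *
from bench import vision
go(.6341,.0611,.22,107)
im=vision.get_image('scene'); q=proj(im,[.6341,.0614,.11])[0].astype(int); h=36;k=8
img=cv2.resize(im['color'][q[1]-h:q[1]+h,q[0]-h:q[0]+h],None,fx=k,fy=k,interpolation=3)
f=lambda P:((proj(im,P)-q+h+.5)*k).astype(int)
z=.0525; a=np.radians(107); e=np.array([np.cos(a),np.sin(a)]); n=np.array([-e[1],e[0]]); c=np.array([.6341,.0613])
B=lambda zz:np.c_[[c+.009*(i*e+j*n) for i,j in((1,1),(1,-1),(-1,-1),(-1,1))],[zz]*4]
for zz in(z+.04,z+.11): cv2.polylines(img,[f(B(zz))],True,(0,0,255),1)
cv2.circle(img,tuple(int(t) for t in f([*(c+.02*e),z+.053])[0]),8,(0,255,0),1)
cv2.imwrite('pics/end.png',img)
```

```text
t 14.95 pos [0.6339 0.0612 0.2202] yaw 106.99 tilt [-0.0007  0.0014] F [ 0.29 -0.07  0.74] M [ 0.025 -0.204 -0.031] grip 0.496 0.0
t mm [-0.1  0.2  0.2] w [-0.0003 -0.0016 -0.0001]
```

View pics/end.png

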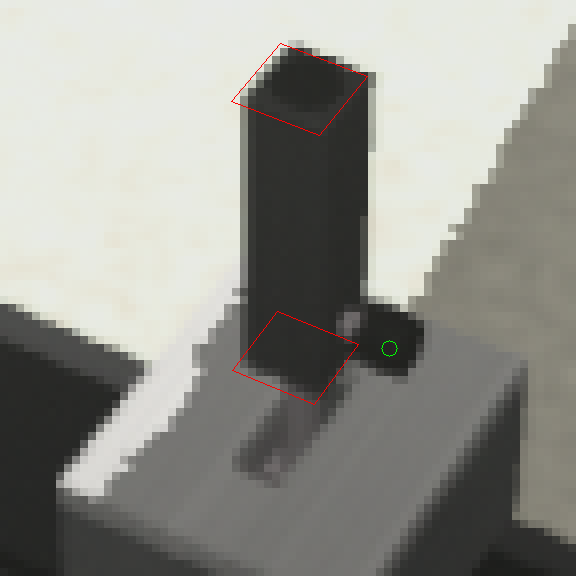

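The post stands upright in the slot at the locked height. The top is at (305,85), close to the predicted outline, and the screw at (388,340) points along the rail, so the foot is square to the slot. I'll hand it in.

```bash
python3 -c "
from bench import ctrl
print(ctrl.close_job())"
```

```text
the job is handed in; nothing more can be done
None
```

The post is locked upright in the saddle with its foot square across the slot, the gripper is released and clear, and the job is handed in; the hand-in call returned no verdict.

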